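# Light test of a cylinder head's gasket face with a straightedge

## Robot

A 7-joint arm with a two-finger parallel gripper is mounted at the origin on the work surface. World frame = base frame: x ahead of the robot, y to its left, z up, the work surface at z = 0. Lengths are in m, angles in rad, forces in N, time in s.
With the tool pointing down it reaches from about 0.425 to 0.925 m from the base axis. Payload 6.8 kg.
Tool frame: the origin (TCP) lies where the fingers leave the gripper's body, on its centre line; the fingertips stand 73 mm ahead of it and the grasp point (between the pads) lies 54 mm ahead of it; z points along the fingers, y is the line along which they close (so a half turn about z gives the same grasp; the last joint's range is limited). The gripper opens to 85 mm and grips with 20 to 120 N. Pads are 22 mm wide; open, the fingers measure 114 mm over their backs; the gripper's body (76 mm by 85 mm) begins 54 mm behind the grasp point. The pads swing forward as they close: fully open they stand 13 mm farther back than shut.
Start: joints at [1.133, 0.477, 0.022, 1.555, -0.011, 1.109, -0.083], TCP at [0.219, -0.639, 0.304] pointing down, gripper open.
Joint ranges: [-2.96, 2.96], [-0.34, 2.1], [-1.41, 1.46], [0.24, 2.44], [-1.37, 4.51], [0.17, 1.92], [-2.96, 2.96]. Speed limits (rad/s): [2.39, 2.39, 3.14, 3.14, 3.14, 3.14, 3.14].

## Interface

Orientations are given as a rotation vector (axis times angle).
In Python, from bench import r gives the robot as it stands.
- The arm moves only by the shell command python3 drive.py FILE [OPENING] [FORCE], which reads ROWS from the file FILE. ROWS is a JSON list of rows, 1 to 5 of them, each an object with the fields tx, ty, tz (the shift in mm), rx, ry, rz (a rotation vector in units of 0.05 rad); a field left out counts as zero; each row is the pose to reach, as a shift and turn from the pose commanded when the command began, along the tool's axes at that moment; what a row does not reach only later rows make up. A row lasts 1/10 s, in which the tool goes at most 0.05 m and 0.15 rad, less where a joint would pass 70% of its speed; a pose out of reach is approached as far as the arm can. OPENING is the finger opening in m, set as the command begins (- or left out keeps the last). The fingers move at their own pace and stop on an object; FORCE is the grip in N (left out, the last holds). Time passes only in rows, so rows that do not move let the fingers close. It prints the time, the measured TCP pose, the force, the opening and the grip force at its end. Input that does not fit is refused with a message, and nothing moves.
- r.get_obs(): the state, without advancing time (a new reading comes with each control period).
- r.grab_frame(name): name is "scene" or "top" or "wrist"; returns (picture, depth): 420x560x3 uint8, blue, green, red; 420x560 float32, m along the optical axis (not along the pixel's ray), 0 where there is no reading.
- r.camera_info(name): a dict with "camera_matrix" (3x3 intrinsics, pixels), "R" (3x3) and "t" (3): a world point X has camera coordinates R X + t. Camera axes: x right, y down, z forward; pixel columns grow to the right and rows downward; lengths in m; the calibration is good to about 2 mm. The wrist camera is an equidistant fisheye: a pixel r from the principal point sees the ray r / f radians off the axis. A picture is of the moment at which its call begins: read the wrist's pose just before it. camera_info takes no time and is no camera call; for the wrist camera it gives the pose at the moment of the call.
- r.hand_in(): hands the job in; it is judged then, once.
The state is a dict: "clock": time; "joints": joint angles; "qvel": joint speeds; "tau": joint torques, N m; "tcp_pos": TCP position; "orientation": TCP orientation; "contact_force": force on the tool from outside, world axes, zero at the start; "moment": the same for the moment, N m; "grip_width": finger opening in m; "gripper_force": force on a finger pad.
Only numpy, scipy, OpenCV 4.12 (cv2) and the standard library are available. Lean on these libraries where they do the work, as an engineer would, in place of code of your own. Each camera call takes 0.05 s, during which the arm holds its last target. There are 200 camera calls.

## Task

Check the cylinder head for warp by the light test: take the steel straightedge from its wooden rest and gently stand it on its long edge on the head's upturned gasket face, flush, running from one corner bolt hole over the face to the diagonally opposite one (either diagonal), and let go of it. Then take the lit torch and shine it low across the face from about a hand's width away, square on to the straightedge from either side, at the middle of the line where it meets the head, and hold it steady there for a second. Lay the torch flat back in its steel tray and leave the straightedge standing in place for the feeler gauges, without disturbing the other things on the bench.

Things in the scene. Friction and masses are not known exactly. Their poses are not given: they have to be found in the camera images.
- head: aluminium twin cylinder head, fixed, upside down on two wooden blocks. Origin on the bench under the middle of its gasket face; z up, x along the long side (roughly along world y). Two round chambers (54 mm wide, at x = -30 and 30) and six bolt holes (black dots) open in the face. Intake stubs and exhaust studs stick out of the long sides to y = 63 and -63 mm, 20 mm or more below the face
- face_mid (a point): middle of the head's flat gasket face, 92 mm above the bench; axes as the head's. The face is 170 mm (x) by 106 mm (y); a chain tunnel with walls just as high continues it at the +x end to x = 111 mm
- corner_a (a point): centre of the corner bolt hole at x = 72, y = 40 mm of the head, at the level of the gasket face. Diagonally across from corner_c (165 mm away)
- corner_b (a point): corner bolt hole at x = -72, y = 40 mm of the head, on the gasket face. Diagonally across from corner_d
- corner_c (a point): corner bolt hole at x = -72, y = -40 mm of the head, on the gasket face. Diagonally across from corner_a
- corner_d (a point): corner bolt hole at x = 72, y = -40 mm of the head, on the gasket face. Diagonally across from corner_b
- straightedge: steel straightedge, a bar 200 mm long (x), 10 mm thick (y), 40 mm tall (z), 0.4 to 0.7 kg, with a black insulating grip round its middle: 76 mm long, 14 mm thick, from z = 16 to 40 mm. Origin at the middle of its underside (the working edge); z up as it stands. Pinch it by the grip across its thickness, from above. It stands by itself on its 10 mm wide edge. Both ends are alike
- rest: dark wooden rest, fixed, 236 x 64 mm and 16 mm high, long side x, with a slot 13 mm wide and 12 mm deep along its middle in which the straightedge stands, its underside 4 mm above the bench. Origin on the bench under its middle
- torch: lit LED inspection torch, 140 mm long (x, the beam shines along +x), black body 24 mm wide and 24 mm tall, orange head 28 mm wide (x = 36 to 70 mm), 0.11 to 0.18 kg. It has flat sides and does not roll. Origin at the middle of its underside; its axis is 12 mm above. It is already switched on
- torch_lens (a point): centre of the torch's shining front face, 70 mm ahead of the torch's origin along x and 12 mm above its underside; axes as the torch's
- tray: steel parts tray, fixed, 190 (x) x 116 (y) mm outside, walls 3 mm thick and 22 mm high, floor 3 mm thick. Origin on the bench under its middle. The torch lies in it roughly along x, its lens towards +x
- sprocket: dark rear sprocket, 160 mm across and 6 mm thick, lying on the bench beyond the head; leave it alone. Origin at the centre of its underside
- spray_can: red spray can, 66 mm across, 200 mm tall, standing on the left; leave it alone. Origin at the centre of its base
- tumbler: dark drinking tumbler, 86 mm across, 168 mm tall, standing on the right; leave it alone. Origin at the centre of its base
- feelers: folded feeler gauge set, about 130 x 15 x 12 mm, lying beyond the head; leave it alone. Origin at the middle of its underside

How it is judged:
By the outcome, as a careful person would: the job done as asked, in the order asked, and still so for the second after the job is handed in, with the robot touching nothing.
It also fails if it takes over 58 s, if anything falls off the work surface, if the arm or the gripper's body presses on something with over 40 N, if the wrist force passes 120 N, or if a joint passes its speed limit or range.

## Working session

There is one attempt and no reset: what is moved stays moved. The work goes in short steps, Python scripts to look and compute and a shell command to move; the robot and the scene stay as the last step left them, time stands still between calls to the robot, and variables do not carry over. Pictures are saved under pics/ and viewed, at most 10 in all, crops included, and the job is handed in when it is done.

```bash
ls; mkdir -p pics
python3 - <<'E'
from bench import r
import cv2,numpy as np
o=r.get_obs();print(o)
for n in("scene","top"):
    c=r.camera_info(n);print(n,c)
    im,d=r.grab_frame(n);cv2.imwrite(f"pics/{n}0.png",im);np.save(f"pics/{n}0.npy",d)
print(r.camera_info("wrist"))
E
```

```text
bench.py
drive.py
pics
{'clock': 0.0, 'joints': array([ 1.13289946,  0.47783186,  0.02233901,  1.55645756, -0.01154241,
        1.10932792, -0.08310631]), 'qvel': array([ 0.00175825, -0.0008115 ,  0.00025629, -0.0002384 ,  0.00057546,
       -0.00127533,  0.00038838]), 'tau': array([-9.42282968e-04, -5.96451795e+01,  1.60725430e+00, -2.81193370e+01,
        1.22981763e-02,  9.34686977e-03,  2.76039458e-05]), 'tcp_pos': array([ 0.2184508 , -0.63817639,  0.3029017 ]), 'orientation': array([-3.09715140e+00, -5.15390513e-01,  6.49792612e-04]), 'contact_force': array([ 0.46948506,  0.28582624, -0.45638176]), 'moment': array([-0.0007001 ,  0.00338352,  0.05614697]), 'gripper_force': 0.0, 'grip_width': 0.0851928221137815}
scene {'camera_matrix': array([[466.56509404,   0.        , 281.81879597],
       [  0.        , 466.56509404, 209.50792037],
       [  0.        ,   0.        ,   1.        ]]), 'R': array([[ 3.58687397e-01,  9.33457736e-01, -8.22339063e-05],
       [ 7.83183330e-01, -3.00991380e-01, -5.44084609e-01],
       [-5.07904739e-01,  1.95091888e-01, -8.39030352e-01]]), 't': array([-0.20773775, -0.45670259,  1.72293395])}
top {'camera_matrix': array([[469.60180292,   0.        , 267.90825735],
       [  0.        , 469.60180292, 207.57316783],
       [  0.        ,   0.        ,   1.        ]]), 'R': array([[ 0.02914384, -0.99955777,  0.0059076 ],
       [-0.98991263, -0.02968139, -0.13853522],
       [ 0.1386493 , -0.00181056, -0.99033989]]), 't': array([-0.04621612,  0.66388248,  1.44120803])}
{'camera_matrix': array([[325.1922621 ,   0.        , 276.84423787],
       [  0.        , 325.1922621 , 208.66626865],
       [  0.        ,   0.        ,   1.        ]]), 'R': array([[ 0.32360445, -0.9461919 , -0.00102386],
       [-0.8970521 , -0.30714211,  0.31774401],
       [-0.30096128, -0.10190492, -0.94817598]]), 't': array([-0.67424106, -0.04242224,  0.37980251])}
```

View pics/top0.png

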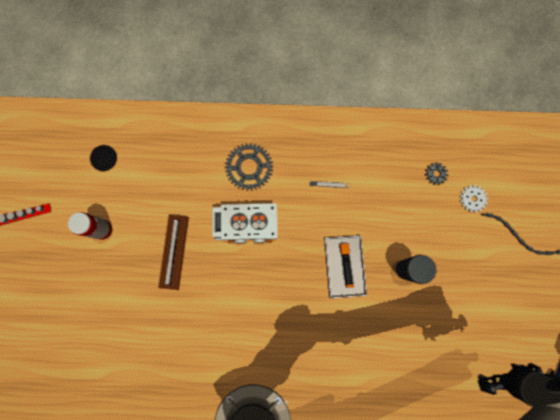

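View pics/scene0.png

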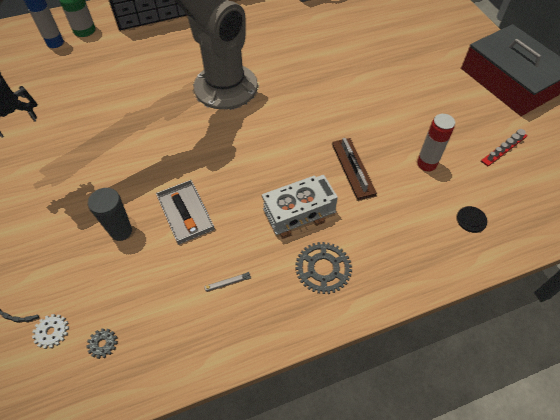

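The top view shows the rest at (173,252), the head at (246,221) with its tunnel to the left, and the tray with the torch at (346,266), its orange lens end up (world +x). The scene view shows the head at (300,203), the rest at (355,168), and the torch at (186,213). Next come enlarged crops.

```bash
cat > h.py <<'E'
import numpy as np,cv2
from bench import r
from scipy.spatial.transform import Rotation as Ro
def ray(n,uv,c=None):
    c=c or r.camera_info(n);K=c["camera_matrix"];R=c["R"];t=c["t"]
    p=(np.array(uv,float)-K[:2,2])/K[0,0]
    if n=="wrist":
        a=np.linalg.norm(p);d=np.r_[p/max(a,1e-9)*np.sin(a),np.cos(a)]
    else: d=np.r_[p,1]
    d=R.T@d;return -R.T@t,d/np.linalg.norm(d)
def atz(n,uv,z,c=None):
    o,d=ray(n,uv,c);return o+d*(z-o[2])/d[2]
def tri(rays):
    A=sum(np.eye(3)-np.outer(d,d) for o,d in rays);b=sum((np.eye(3)-np.outer(d,d))@o for o,d in rays)
    x=np.linalg.solve(A,b);return x,[np.linalg.norm(np.cross(d,x-o)) for o,d in rays]
def proj(n,X,c=None):
    c=c or r.camera_info(n);K=c["camera_matrix"];p=c["R"]@X+c["t"]
    if n=="wrist":
        q=np.linalg.norm(p[:2]);a=np.arctan2(q,p[2]);return K[:2,2]+K[0,0]*a*p[:2]/q
    return K[:2,2]+K[0,0]*p[:2]/p[2]
def grip():  # tcp pose + grasp point
    o=r.get_obs();R=Ro.from_rotvec(o["orientation"]);return o,R,np.array(o["tcp_pos"])+R.apply([0,0,.054])
def go(target,yaw):
    """shift & rotvec in tool axes to put the grasp point at target, pointing down, tool y at angle yaw"""
    o,R,g=grip();z=np.array([0,0,-1.]);y=np.array([np.cos(yaw),np.sin(yaw),0]);
    Rt=Ro.from_matrix(np.c_[np.cross(y,z),y,z]);tc=np.array(target)-Rt.apply([0,0,.054])
    print("d",np.round(R.inv().apply(tc-o["tcp_pos"]),4),"rot",np.round((R.inv()*Rt).as_rotvec(),4),"t",o["clock"])
E
python3 - <<'E'
import cv2
a=cv2.imread("pics/top0.png")[190:310,150:380];cv2.imwrite("pics/topc.png",cv2.resize(a,None,fx=3.4,fy=3.4,interpolation=cv2.INTER_CUBIC))
a=cv2.imread("pics/scene0.png")[125:245,150:380];cv2.imwrite("pics/scenec.png",cv2.resize(a,None,fx=3.4,fy=3.4,interpolation=cv2.INTER_CUBIC))
E
```

```text
(no output)
```

View pics/topc.png

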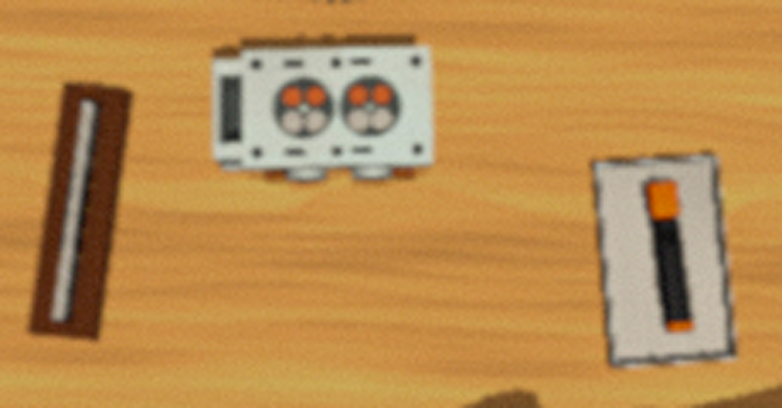

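View pics/scenec.png

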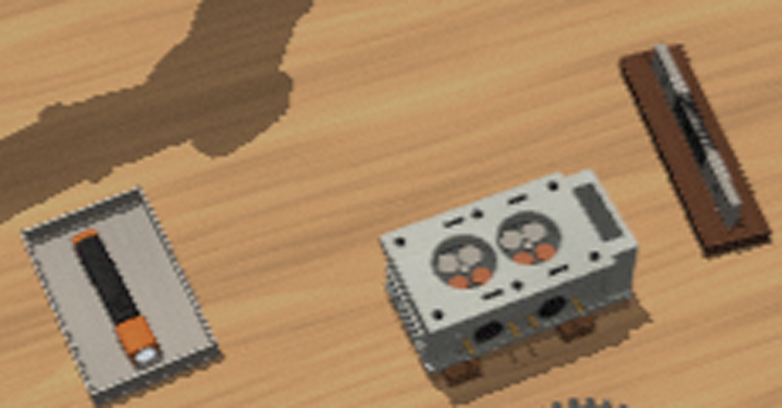

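The top crop shows bolt holes a(257,152), b(417,149), c(416,61), d(257,64), straightedge top ends at (88,100) and (60,320), and the torch from (661,180) to (680,328). In the scene crop the holes are a(553,186), b(400,241), c(437,315), d(594,256), and the straightedge top ends are (659,46) and (737,207), far end down.

Run:
```python
from h import *
f=lambda p,o:(np.array(p)+.5)/3.4-.5+np.array(o)
T=lambda p:ray("top",f(p,(150,190)));S=lambda p:ray("scene",f(p,(150,125)))
P={}
for n,a,b in[("a",(257,152),(553,186)),("b",(417,149),(400,241)),("c",(416,61),(437,315)),("d",(257,64),(594,256)),
 ("se_far",(88,100),(737,207)),("se_near",(60,320),(659,46)),
 ("torch_front",(661,180),(138,320)),("torch_rear",(680,328),(84,234)),
 ("tray1",(593,160),(98,400)),("tray2",(716,155),(218,352)),("tray3",(735,357),(140,190)),("tray4",(611,365),(24,233))]:
    x,e=tri([T(a),S(b)]);P[n]=x;print(n,np.round(x,4),np.round(e,4))
m=(P["a"]+P["b"]+P["c"]+P["d"])/4;print("mid",m)
ang=lambda p,q:np.degrees(np.arctan2(*(q-p)[[1,0]]))
print("headx",ang(P["b"],P["a"]),ang(P["c"],P["d"]),"ac",ang(P["c"],P["a"]),"bd",ang(P["b"],P["d"]),np.linalg.norm(P["a"]-P["c"]),np.linalg.norm(P["b"]-P["d"]))
print("se",ang(P["se_near"],P["se_far"]),np.linalg.norm(P["se_far"]-P["se_near"]),(P["se_far"]+P["se_near"])/2)
# depth based points
for n,o in(("top",0),):
    d=np.load("pics/top0.npy");c=r.camera_info("top")
    for lab,p in[("head",(380,50+5)),("tray",(690,200)),("bench",(500,200)),("se",(74,210)),("torch",(672,270))]:
        u=np.round(f(p,(150,190))).astype(int);z=d[u[1],u[0]];K=c["camera_matrix"]
        X=c["R"].T@(np.r_[(u-K[:2,2])/K[0,0],1]*z-c["t"]);print(lab,np.round(X,4))
go([P["se_near"][0]/2+P["se_far"][0]/2,P["se_near"][1]/2+P["se_far"][1]/2,.25],0)
```

```text
a [0.5721 0.1    0.0922] [0.001 0.001]
b [ 0.579  -0.0434  0.0921] [0.0013 0.0013]
c [ 0.6587 -0.0402  0.0911] [0.0012 0.0012]
d [0.6516 0.1035 0.0918] [0.0008 0.0008]
se_far [0.6196 0.2629 0.0419] [0.0016 0.0016]
se_near [0.4175 0.2793 0.038 ] [0.0001 0.0001]
torch_front [ 0.5592 -0.2687  0.0658] [0.0033 0.0033]
torch_rear [ 0.4262 -0.292   0.0258] [0.0014 0.0014]
tray1 [ 0.5771 -0.2701 -0.0237] [0.0558 0.0558]
tray2 [ 0.5991 -0.2648  0.0799] [0.05 0.05]
tray3 [ 0.4197 -0.2809  0.0865] [0.0491 0.0491]
tray4 [ 0.3823 -0.29   -0.0199] [0.0565 0.0565]
mid [0.61532575 0.02997334 0.09180062]
headx 92.75765039982642 92.81424795166672 ac 121.71063884123747 bd 63.680656820814725 0.1647595794524321 0.163822249838254
se -4.63980724156337 0.20277592570662112 [0.51852138 0.27106802 0.03995019]
head [ 0.662  -0.0052  0.0979]
tray [ 0.5476 -0.3046  0.0041]
bench [ 0.5424 -0.1243  0.0024]
se [0.5188 0.2713 0.0497]
torch [ 0.4795 -0.2808  0.0323]
d [ 5.784e-01 -7.631e-01  2.000e-04] rot [-1.500e-03 -9.000e-04 -1.241e+00] t 0.1
```

Holes triangulate to 91–92 mm height with the right spacing, and the straightedge length comes out right. I'll use diagonal b–d because it needs the least wrist turning. Moving toward the rest now.

Careful with the scale: shifts go in mm and turns go in units of 0.05 rad. That gives: 0.39 m is 390, -0.33 m is -330.

```bash
echo '[{"tx": 390,"ty": -330},{"tx": 390,"ty": -330},{"tx": 390,"ty": -330},{"tx": 390,"ty": -330},{"tx": 390,"ty": -330}]' > mv.in && python3 drive.py mv.in
echo '[{"tx": 190,"ty": -170},{"tx": 190,"ty": -170},{"tx": 190,"ty": -170},{"tx": 190,"ty": -170},{"tx": 190,"ty": -170}]' > mv.in && python3 drive.py mv.in
python3 - <<'E'
from h import *
o,R,g=grip();print(g,R.as_matrix().round(3));go([.5185,.271,.2],np.radians(-94.6))
E
```

```text
clock: 0.6
tcp_pos: [0.3474, -0.422, 0.3037]
orientation: [-3.099, -0.516, 0.0]
contact_force: [1.0, -0.7, 0.8]
grip_width: 0.0853
gripper_force: 0.0
clock: 1.1
tcp_pos: [0.4695, -0.2041, 0.3038]
orientation: [3.099, 0.515, -0.0]
contact_force: [-0.3, 0.2, -0.6]
grip_width: 0.0852
gripper_force: 0.0
[ 0.46953873 -0.2040998   0.24982056] [[ 0.946  0.324 -0.   ]
 [ 0.324 -0.946 -0.   ]
 [-0.     0.    -1.   ]]
d [ 0.2001 -0.4337  0.0498] rot [1.000e-04 2.000e-04 4.098e-01] t 1.1
```

```bash
echo '[{"tx": 200,"ty": -434},{"tx": 200,"ty": -434},{"tx": 200,"ty": -434},{"tx": 200,"ty": -434},{"tx": 200,"ty": -434}]' > mv.in && python3 drive.py mv.in 0.05
python3 - <<'E'
from h import *
go([.5185,.271,.2],np.radians(-94.6))
E
```

```text
clock: 1.6
tcp_pos: [0.4943, 0.0445, 0.3038]
orientation: [3.099, 0.515, -0.0]
contact_force: [1.4, -0.3, -0.2]
grip_width: 0.0494
gripper_force: 0.0
d [ 0.0962 -0.2065  0.0498] rot [2.000e-04 1.000e-04 4.098e-01] t 1.6
```

In the tool's units: -0.2065 m is -206.5, 0.096 m is 96, 0.41 rad is 8.2.

```bash
echo '[{"tx": 96,"ty": -206.5,"tz": 50,"rz": 8.2},{"tx": 96,"ty": -206.5,"tz": 50,"rz": 8.2},{"tx": 96,"ty": -206.5,"tz": 50,"rz": 8.2},{"tx": 96,"ty": -206.5,"tz": 50,"rz": 8.2},{"tx": 96,"ty": -206.5,"tz": 50,"rz": 8.2}]' > mv.in && python3 drive.py mv.in
echo '[{},{}]' > mv.in && python3 drive.py mv.in
python3 - <<'E'
from h import *
go([.5185,.271,.2],np.radians(-94.6))
c=r.camera_info("wrist");im,d=r.grab_frame("wrist");cv2.imwrite("pics/w1.png",im);np.save("pics/w1.npy",d);np.savez("pics/w1c.npz",**c)
print(-c["R"].T@c["t"])
E
```

```text
clock: 2.1
tcp_pos: [0.5183, 0.2686, 0.2537]
orientation: [3.138, -0.128, -0.0]
contact_force: [1.6, -0.1, 0.7]
grip_width: 0.05
gripper_force: 0.0
clock: 2.3
tcp_pos: [0.5176, 0.2682, 0.2535]
orientation: [3.139, -0.121, -0.003]
contact_force: [-0.0, -0.3, -0.0]
grip_width: 0.0499
gripper_force: 0.0
d [ 0.0006 -0.0029 -0.0005] rot [0.0007 0.0017 0.003 ] t 2.3
[0.597811   0.26161795 0.32319531]
```

View pics/w1.png

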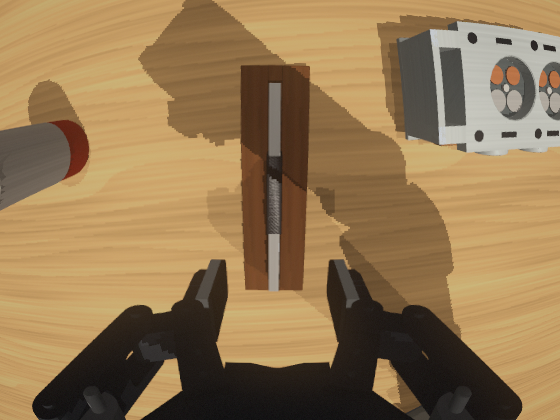

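The wrist view shows the straightedge's top edge from (275,82) to (274,290), its grip spanning rows 156–234 at column 274, and the open fingers either side below it.

Run:
```python
from h import *
c=dict(np.load("pics/w1c.npz"))
P=[atz("wrist",p,.044,c) for p in[(275,82),(274.5,290),(274.5,156),(274.5,234)]]
print(np.round(P,4));m=(P[0]+P[1])/2;v=P[0]-P[1];print(m,(P[2]+P[3])/2,np.linalg.norm(v),np.degrees(np.arctan2(v[1],v[0])))
f=lambda p:(np.array(p)+.5)/3.4-.5
for w,t,s in[((275,82),(88,100),(737,207)),((274.5,290),(60,320),(659,46))]:
    print(tri([ray("wrist",w,c),ray("top",f(t)+[150,190]),ray("scene",f(s)+[150,125])]))
for k,p in{"a":(479,136),"d":(473,38),}.items():print(k,atz("wrist",p,.092,c))
go([m[0],m[1],.10],np.arctan2(v[1],v[0])-np.pi/2)
```

```text
[[0.616  0.2613 0.044 ]
 [0.4177 0.2776 0.044 ]
 [0.5522 0.2668 0.044 ]
 [0.4794 0.2726 0.044 ]]
[0.5168172  0.26945897 0.044     ] [0.51582728 0.26968434 0.044     ] 0.1989755889967452 -4.679122600948848
(array([0.61827187, 0.26253442, 0.0411237 ]), [np.float64(0.002421775009027723), np.float64(0.0027518739465335436), np.float64(0.0008508534243496676)])
(array([0.41749663, 0.27827642, 0.04069763]), [np.float64(0.001745819658118645), np.float64(0.0004844424343713737), np.float64(0.0016378308104100445)])
a [0.56945026 0.09892816 0.092     ]
d [0.64949473 0.10238212 0.092     ]
d [-0.0015 -0.003   0.0998] rot [0.0013 0.0009 0.0017] t 2.35
```

In the tool's units: 0.1 m is 100, 0.15 m is 150, 0.002 rad is 0.04.

```bash
echo '[{"tx": -1,"ty": -2,"tz": 50,"rz": 0.04},{"tx": -1.5,"ty": -3,"tz": 100,"rz": 0.04},{"tx": -1.5,"ty": -3,"tz": 130,"rz": 0.04},{"tx": -1.5,"ty": -3,"tz": 150,"rz": 0.04},{"tx": -1.5,"ty": -3,"tz": 150,"rz": 0.04}]' > mv.in && python3 drive.py mv.in 0.04
python3 - <<'E'
from h import *
go([.5168,.2695,.038],np.radians(-94.68))
E
```

```text
clock: 2.85
tcp_pos: [0.5162, 0.2669, 0.1019]
orientation: [3.135, -0.133, -0.007]
contact_force: [-0.6, 0.0, 0.7]
grip_width: 0.0401
gripper_force: 0.0
d [ 0.0004 -0.0027  0.0099] rot [ 0.0043  0.004  -0.0032] t 2.85
```

In the tool's units: -0.003 m is -3, 0.01 m is 10, 0.004 rad is 0.08.

```bash
echo '[{"ty": -3,"rx": 0.08,"ry": 0.08,"rz": -0.06},{"ty": -3,"tz": 5,"rx": 0.08,"ry": 0.08,"rz": -0.06},{"ty": -3,"tz": 10,"rx": 0.08,"ry": 0.08,"rz": -0.06},{"ty": -3,"tz": 10,"rx": 0.08,"ry": 0.08,"rz": -0.06},{"ty": -3,"tz": 10,"rx": 0.08,"ry": 0.08,"rz": -0.06}]' > mv.in && python3 drive.py mv.in
python3 - <<'E'
from h import *
go([.5168,.2695,.038],np.radians(-94.68))
E
```

```text
clock: 3.35
tcp_pos: [0.5175, 0.2732, 0.0947]
orientation: [-3.135, 0.124, -0.007]
contact_force: [-1.1, -0.4, 0.1]
grip_width: 0.0401
gripper_force: 0.0
d [-0.0004  0.0037  0.0027] rot [-0.0041 -0.0044  0.0024] t 3.35
```

```bash
for i in 1 2 3; do echo '[{}]' > mv.in && python3 drive.py mv.in >/dev/null
python3 - <<'E'
from h import *
go([.5168,.2695,.038],np.radians(-94.68));go([.5168,.2695,.038],np.radians(-94.68))
E
done
```

```text
d [-0.0004  0.0038  0.0026] rot [-0.0042 -0.0044  0.0025] t 3.45
d [-0.0004  0.0038  0.0026] rot [-0.0042 -0.0044  0.0025] t 3.45
d [-0.0004  0.0038  0.0025] rot [-0.0041 -0.0043  0.0024] t 3.55
d [-0.0004  0.0038  0.0025] rot [-0.0041 -0.0043  0.0024] t 3.55
d [-0.0003  0.0038  0.0025] rot [-0.0041 -0.0042  0.0025] t 3.65
d [-0.0003  0.0038  0.0025] rot [-0.0041 -0.0042  0.0025] t 3.65
```

```bash
echo '[{"ty": 2,"tz": 1,"rx": -0.08,"ry": -0.08,"rz": 0.04},{"ty": 3,"tz": 2,"rx": -0.08,"ry": -0.08,"rz": 0.04},{"ty": 3,"tz": 2,"rx": -0.08,"ry": -0.08,"rz": 0.04},{"ty": 3,"tz": 2,"rx": -0.08,"ry": -0.08,"rz": 0.04}]' > mv.in && python3 drive.py mv.in
python3 - <<'E'
from h import *
go([.5168,.2695,.038],np.radians(-94.68))
E
```

```text
clock: 4.05
tcp_pos: [0.5171, 0.2701, 0.0923]
orientation: [3.139, -0.128, -0.0]
contact_force: [-0.4, -0.3, -0.0]
grip_width: 0.0403
gripper_force: 0.0
d [-0.0003  0.0007  0.0003] rot [0.0001 0.0001 0.0004] t 4.05
```

```bash
echo '[{},{},{},{},{}]' > mv.in && python3 drive.py mv.in 0.008 60
echo '[{"tz": -10},{"tz": -30},{"tz": -60},{"tz": -100},{"tz": -140}]' > mv.in && python3 drive.py mv.in
python3 - <<'E'
from h import *
o,R,g=grip();print(g)
go([.612,.028,.20],np.radians(-26.3))
E
```

```text
clock: 4.55
tcp_pos: [0.5172, 0.2704, 0.0925]
orientation: [-3.139, 0.127, -0.0]
contact_force: [-0.5, 1.3, 2.8]
grip_width: 0.0128
gripper_force: 59.4
clock: 5.05
tcp_pos: [0.5161, 0.2694, 0.2329]
orientation: [3.137, -0.127, -0.004]
contact_force: [0.9, 0.5, -5.3]
grip_width: 0.0127
gripper_force: 59.2
[0.51597916 0.26926818 0.17892999]
d [ 0.1151  0.2328 -0.0209] rot [ 1.0000e-04  3.3000e-03 -1.1928e+00] t 5.05
```

In the tool's units: 0.185 m is 185, 0.162 m is 162, -0.75 rad is -15.

```bash
echo '[{"tx": 11.5,"ty": 23,"tz": -20,"rz": -3},{"tx": 35,"ty": 70,"tz": -20,"rz": -6},{"tx": 58,"ty": 116,"tz": -20,"rz": -9},{"tx": 81,"ty": 162,"tz": -20,"rz": -12},{"tx": 92,"ty": 185,"tz": -20,"rz": -15}]' > mv.in && python3 drive.py mv.in
python3 - <<'E'
from h import *
go([.612,.028,.20],np.radians(-26.3))
E
```

```text
clock: 5.55
tcp_pos: [0.594, 0.0737, 0.2518]
orientation: [2.972, 1.014, -0.004]
contact_force: [0.3, 0.2, -5.4]
grip_width: 0.0126
gripper_force: 59.3
d [-0.0137  0.0472 -0.0021] rot [ 3.000e-04  2.900e-03 -4.544e-01] t 5.55
```

In the tool's units: 0.047 m is 47, 0.04 m is 40, -0.454 rad is -9.08.

```bash
echo '[{"tx": -7,"ty": 25,"rz": -3},{"tx": -12,"ty": 40,"rz": -6},{"tx": -13.7,"ty": 47,"ry": 0.06,"rz": -9},{"tx": -13.7,"ty": 47,"ry": 0.06,"rz": -9.08},{"tx": -13.7,"ty": 47,"ry": 0.06,"rz": -9.08}]' > mv.in && python3 drive.py mv.in
echo '[{},{}]' > mv.in && python3 drive.py mv.in
python3 - <<'E'
from h import *
go([.612,.028,.20],np.radians(-26.3))
c=r.camera_info("wrist");im,d=r.grab_frame("wrist");cv2.imwrite("pics/w2.png",im);np.savez("pics/w2c.npz",**c)
cv2.imwrite("pics/w2b.png",cv2.resize(im,(784,588),interpolation=cv2.INTER_CUBIC))
for k,X in dict(a=[.5694,.0989,.092],d=[.6495,.1024,.092],b=[.577,-.044,.092],c=[.657,-.041,.092]).items():print(k,proj("wrist",np.array(X),c)*1.4)
E
```

```text
clock: 6.05
tcp_pos: [0.6108, 0.0328, 0.2519]
orientation: [-2.673, -1.647, -0.002]
contact_force: [-0.1, -0.1, -5.0]
grip_width: 0.0131
gripper_force: 59.3
clock: 6.25
tcp_pos: [0.6112, 0.0338, 0.2524]
orientation: [-2.67, -1.653, -0.004]
contact_force: [0.0, -0.2, -4.7]
grip_width: 0.0132
gripper_force: 59.3
d [-0.0048  0.0033 -0.0016] rot [ 0.0005 -0.0028 -0.0033] t 6.25
a [262.76629312 227.6760027 ]
d [396.64575554 150.08131945]
b [395.67856337 429.39248131]
c [515.0019995  373.12870037]
```

View pics/w2b.png

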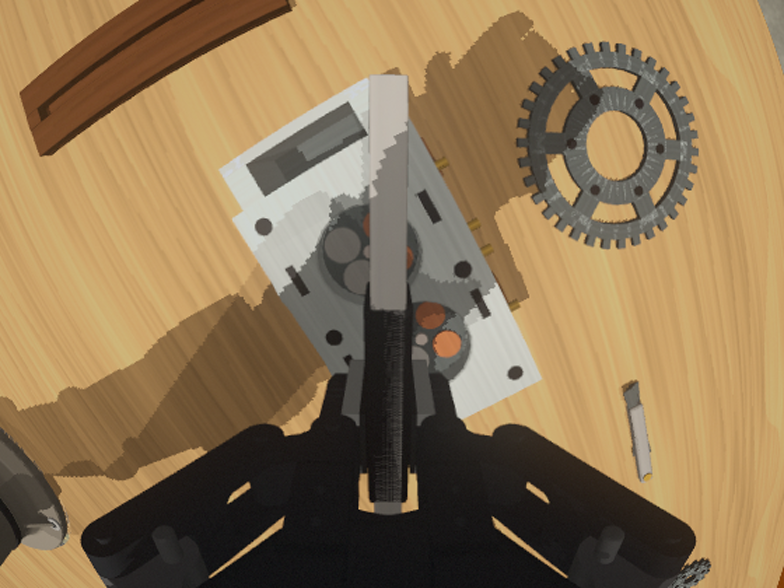

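The wrist view shows hole a at (263,227), the mid holes at (334,338) and (463,269), and c at (515,373). The held straightedge covers d and its far top end is at (389,75).

```bash
cat > w2.py <<'E'
from h import *
c=dict(np.load("pics/w2c.npz"))
f=lambda p:(np.array(p)+.5)/1.4-.5
P={k:atz("wrist",f(p),.092,c) for k,p in dict(a=(263,227),c=(515,373),m1=(334,338),m2=(463,269)).items()}
for k in P:print(k,P[k].round(4))
local=dict(a=(72,40),c=(-72,-40),m1=(0,40),m2=(0,-40))
A=np.array([np.array(local[k])/1000 for k in P]);B=np.array([P[k][:2] for k in P])
a0,b0=A.mean(0),B.mean(0);H=(A-a0).T@(B-b0);th=np.arctan2(H[0,1]-H[1,0],H[0,0]+H[1,1])
R2=np.array([[np.cos(th),-np.sin(th)],[np.sin(th),np.cos(th)]]);mid=b0-R2@a0
print("th",np.degrees(th),"mid",mid,"res mm",((A@R2.T+mid-B)*1000).round(1))
b=R2@[-.072,.04]+mid;d=R2@[.072,-.04]+mid;bd=np.arctan2(*(d-b)[::-1]);print("bd",np.degrees(bd))
E
python3 - <<'E'
from w2 import *
g=np.array(grip()[2]);z=g[2]+.006
e=atz("wrist",f((389,75)),z,c);gg=atz("wrist",f((388,304)),z,c);v=e-gg;u=v/np.linalg.norm(v)
print("g",g,"end",e,"gripend",gg,"ang",np.degrees(np.arctan2(v[1],v[0])),"ctr from end",e-u*.1,"from grip",gg-u*.038,np.linalg.norm(v))
go([mid[0],mid[1],.20],bd-np.pi/2)
f2=lambda p:(np.array(p)+.5)/3.4-.5
for n,t,s in[("a",(257,152),(553,186)),("c",(416,61),(437,315))]:
    w=dict(a=(263,227),c=(515,373))[n];print(n,tri([ray("wrist",f(w),c),ray("top",f2(t)+[150,190]),ray("scene",f2(s)+[150,125])]))
E
```

```text
a [0.5697 0.0993 0.092 ]
c [ 0.657  -0.0407  0.092 ]
m1 [0.5734 0.0271 0.092 ]
m2 [0.6537 0.0315 0.092 ]
th 92.94797849255032 mid [0.61342642 0.02929208] res mm [[ 0.1 -0.2]
 [ 0.1  0.2]
 [ 0.   0.2]
 [-0.3 -0.2]]
bd 63.89337439347315
g [0.61141148 0.03377748 0.19846743] end [0.65490073 0.12277193 0.20446743] gripend [0.6273392  0.06805804 0.20446743] ang 63.263811925312986 ctr from end [0.60991241 0.03346319 0.20446743] from grip [0.61024364 0.03412072 0.20446743] 0.06126375459614373
d [-0.003   0.0038 -0.0015] rot [ 0.0007 -0.0028 -0.0064] t 6.3
a (array([0.571499  , 0.09969033, 0.09312048]), [np.float64(0.001441507152416079), np.float64(0.0013991177744708898), np.float64(0.0011234125646055453)])
c (array([ 0.65809621, -0.04042428,  0.09150008]), [np.float64(0.0012378762571395076), np.float64(0.0016209372138793526), np.float64(0.0010072168303531723)])
```

```bash
echo '[{"tx": -3,"ty": 4,"ry": -0.06,"rz": -0.16},{"tx": -3,"ty": 4,"tz": 30,"ry": -0.06,"rz": -0.16},{"tx": -3,"ty": 4,"tz": 50,"ry": -0.06,"rz": -0.16},{"tx": -3,"ty": 4,"tz": 60,"ry": -0.06,"rz": -0.16},{"tx": -3,"ty": 4,"tz": 60,"ry": -0.06,"rz": -0.16}]' > mv.in && python3 drive.py mv.in
echo '[{}]' > mv.in && python3 drive.py mv.in
python3 - <<'E'
from h import *
print(grip()[2]);go([.6142,.0294,.126],np.radians(63.9-90+.2))
E
```

```text
clock: 6.8
tcp_pos: [0.6133, 0.0281, 0.191]
orientation: [-2.664, -1.664, 0.004]
contact_force: [-0.1, 0.0, -4.3]
grip_width: 0.0124
gripper_force: 59.1
clock: 6.9
tcp_pos: [0.6146, 0.0286, 0.1931]
orientation: [2.664, 1.664, 0.002]
contact_force: [-0.1, 0.9, -5.1]
grip_width: 0.0132
gripper_force: 59.1
[0.6146443  0.02859277 0.13913237]
d [ 0.0006 -0.0007  0.0131] rot [ 0.0016 -0.0006 -0.002 ] t 6.9
```

```bash
echo '[{"tz": 3,"rx": 0.02,"rz": -0.04},{"tx": 0.5,"ty": -0.5,"tz": 6,"rx": 0.02,"rz": -0.04},{"tx": 0.5,"ty": -0.5,"tz": 8,"rx": 0.02,"rz": -0.04},{"tx": 0.5,"ty": -0.5,"tz": 10,"rx": 0.02,"rz": -0.04},{"tx": 0.5,"ty": -0.5,"tz": 10,"rx": 0.02,"rz": -0.04}]' > mv.in && python3 drive.py mv.in
echo '[{}]' > mv.in && python3 drive.py mv.in
python3 - <<'E'
from h import *
print(grip()[2]);go([.6142,.0294,.126],np.radians(63.9-90+.2))
E
```

```text
clock: 7.4
tcp_pos: [0.6135, 0.029, 0.1821]
orientation: [-2.663, -1.667, 0.001]
contact_force: [-0.1, -0.6, -4.6]
grip_width: 0.0128
gripper_force: 59.2
clock: 7.5
tcp_pos: [0.6137, 0.029, 0.1823]
orientation: [-2.663, -1.667, 0.0]
contact_force: [-0.2, -0.1, -5.9]
grip_width: 0.0127
gripper_force: 59.2
[0.61371755 0.02904026 0.12833029]
d [0.0005 0.0003 0.0023] rot [-0.0003  0.0001 -0.0002] t 7.5
```

```bash
echo '[{"tx": 0.5,"tz": 1},{"tx": 0.5,"tz": 2},{"tx": 0.5,"tz": 2}]' > mv.in && python3 drive.py mv.in
echo '[{"tz": 0.5},{"tz": 1},{"tz": 1}]' > mv.in && python3 drive.py mv.in
```

```text
clock: 7.8
tcp_pos: [0.6141, 0.0296, 0.1806]
orientation: [-2.663, -1.667, -0.0]
contact_force: [0.4, -0.3, -2.8]
grip_width: 0.0131
gripper_force: 59.5
clock: 8.1
tcp_pos: [0.6141, 0.0297, 0.1805]
orientation: [2.663, 1.667, 0.0]
contact_force: [-2.8, -1.0, 6.8]
grip_width: 0.0128
gripper_force: 60.9
```

Contact at TCP z about 0.1805, as expected. I'll ease off slightly and open gently.

In the tool's units: -0.0005 m is -0.5.

```bash
echo '[{"tz": -0.5},{"tz": -0.5}]' > mv.in && python3 drive.py mv.in - 20
echo '[{},{},{}]' > mv.in && python3 drive.py mv.in 0.018
echo '[{},{},{}]' > mv.in && python3 drive.py mv.in 0.03
```

```text
clock: 8.3
tcp_pos: [0.6141, 0.0297, 0.1805]
orientation: [2.663, 1.667, 0.0]
contact_force: [-2.9, 0.4, 5.8]
grip_width: 0.0134
gripper_force: 60.7
clock: 8.6
tcp_pos: [0.6142, 0.0295, 0.1798]
orientation: [-2.663, -1.667, -0.001]
contact_force: [0.4, 0.6, 0.1]
grip_width: 0.0181
gripper_force: 0.0
clock: 8.9
tcp_pos: [0.614, 0.0295, 0.1798]
orientation: [-2.663, -1.667, 0.0]
contact_force: [-0.6, 0.8, -0.5]
grip_width: 0.0299
gripper_force: 0.0
```

Lift straight up, then look with the wrist camera.

```bash
echo '[{"tz": -10},{"tz": -40},{"tz": -80},{"tz": -120},{"tz": -150}]' > mv.in && python3 drive.py mv.in
echo '[{},{}]' > mv.in && python3 drive.py mv.in
python3 - <<'E'
from h import *
c=r.camera_info("wrist");im,d=r.grab_frame("wrist");np.savez("pics/w3c.npz",**c)
cv2.imwrite("pics/w3.png",cv2.resize(im,(784,588),interpolation=cv2.INTER_CUBIC))
print(grip()[2]);go([.48,-.28,.2],np.radians(-82))
E
```

```text
clock: 9.4
tcp_pos: [0.6144, 0.0299, 0.3335]
orientation: [2.662, 1.667, 0.004]
contact_force: [0.9, -0.4, -0.2]
grip_width: 0.0302
gripper_force: 0.0
clock: 9.6
tcp_pos: [0.6141, 0.0296, 0.3311]
orientation: [2.662, 1.666, 0.002]
contact_force: [-0.8, -0.6, -0.0]
grip_width: 0.03
gripper_force: 0.0
[0.61358151 0.02935158 0.27575531]
d [-0.3366  0.015   0.0759] rot [-1.00e-04  7.00e-04  9.79e-01] t 9.65
```

View pics/w3.png

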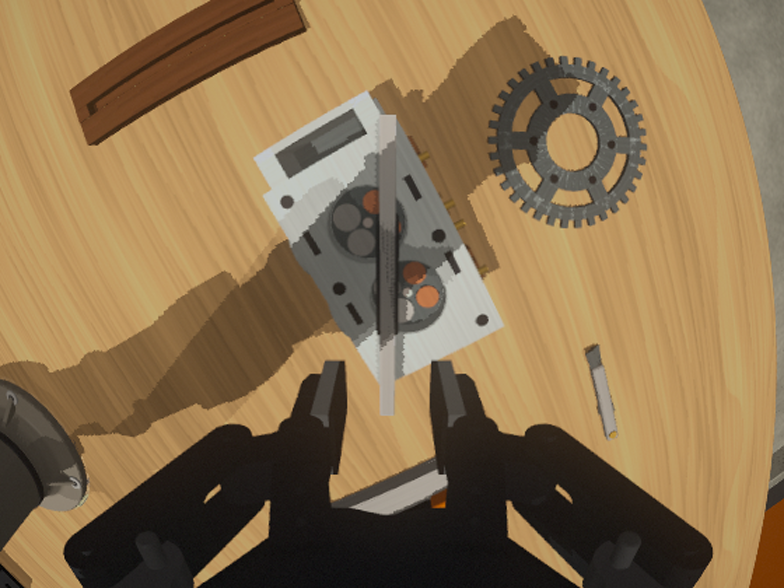

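The wrist view shows the straightedge standing, its top edge running from (387,115) to (387.5,415). Holes are a(287,202), c(482,320), m(339,289) and (438,236). I'll check the numbers and go on to the tray.

```bash
python3 - <<'E'
from h import *
c=dict(np.load("pics/w3c.npz"));f=lambda p:(np.array(p)+.5)/1.4-.5
P={k:atz("wrist",f(p),.092,c) for k,p in dict(a=(287,202),c=(482,320),m1=(339,289),m2=(438,236)).items()}
for k in P:print(k,P[k].round(4))
e1,e2=[atz("wrist",f(p),.132,c) for p in((387.5,115),(387.5,415))];v=e1-e2
print("SE mid",(e1+e2)/2,np.linalg.norm(v),np.degrees(np.arctan2(v[1],v[0])),"head mid",(P["a"]+P["c"])/2,(P["m1"]+P["m2"])/2)
w=P["a"]-P["m1"]+P["m2"]-P["c"];print(np.degrees(np.arctan2(w[1],w[0])))
E
echo '[{"tx": -50,"ty": 2,"rz": 3},{"tx": -100,"ty": 4,"rz": 6},{"tx": -150,"ty": 6,"rz": 9},{"tx": -200,"ty": 8,"rz": 12},{"tx": -250,"ty": 11,"rz": 15}]' > mv.in && python3 drive.py mv.in 0.045
python3 - <<'E'
from h import *
go([.47,-.28,.2],np.radians(-82))
E
```

```text
a [0.5699 0.099  0.092 ]
c [ 0.6571 -0.0407  0.092 ]
m1 [0.5733 0.027  0.092 ]
m2 [0.653  0.0312 0.092 ]
SE mid [0.61300182 0.0291633  0.132     ] 0.19897690950402097 64.06523899888558 head mid [0.61348727 0.02912712 0.092     ] [0.61316271 0.02908697 0.092     ]
93.01621039774915
clock: 10.15
tcp_pos: [0.5128, -0.2015, 0.3285]
orientation: [-3.089, -0.566, 0.004]
contact_force: [1.6, -1.0, -0.1]
grip_width: 0.0449
gripper_force: 0.0
d [-0.0677  0.0583  0.0746] rot [-0.0015  0.0025  0.2229] t 10.15
```

The straightedge sits within about 0.5 mm and 0.1° of the b–d diagonal.

In the tool's units: 0.074 m is 74, -0.0677 m is -67.7, 0.223 rad is 4.46.

```bash
echo '[{"tx": -30,"ty": 26,"tz": 30,"rz": 2.4},{"tx": -60,"ty": 50,"tz": 60,"rz": 4.46},{"tx": -67.7,"ty": 58,"tz": 74,"rz": 4.46},{"tx": -67.7,"ty": 58,"tz": 74,"rz": 4.46}]' > mv.in && python3 drive.py mv.in 0.045
echo '[{},{}]' > mv.in && python3 drive.py mv.in
python3 - <<'E'
from h import *
c=r.camera_info("wrist");im,d=r.grab_frame("wrist");np.savez("pics/w4c.npz",**c)
cv2.imwrite("pics/w4.png",cv2.resize(im,(784,588),interpolation=cv2.INTER_CUBIC))
print(grip()[2]);go([.47,-.28,.2],np.radians(-82))
E
```

```text
clock: 10.55
tcp_pos: [0.4696, -0.2797, 0.2526]
orientation: [-3.13, -0.224, 0.01]
contact_force: [1.4, 0.2, 0.1]
grip_width: 0.045
gripper_force: 0.0
clock: 10.75
tcp_pos: [0.4741, -0.2767, 0.2568]
orientation: [-3.133, -0.234, -0.003]
contact_force: [0.2, 1.2, -0.1]
grip_width: 0.045
gripper_force: 0.0
[ 0.47420327 -0.27684562  0.20298743]
d [-0.0045  0.0025  0.003 ] rot [ 0.0004 -0.0018  0.0095] t 10.8
```

View pics/w4.png

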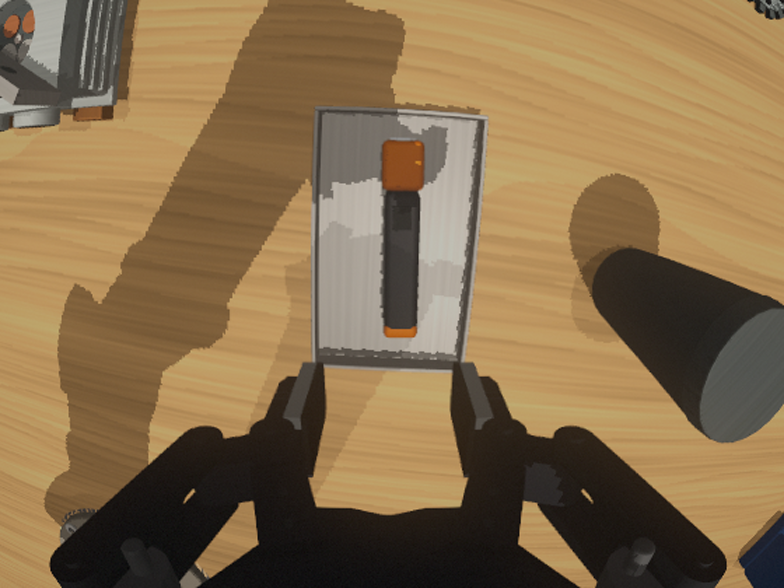

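The wrist view shows the torch's front edge at (403.5,141), head/body joint at (402,190) and tail at (400.5,336). The tray's top corners are (316,108), (487,118), (463,369) and (314,365).

Run:
```python
from h import *
c=dict(np.load("pics/w4c.npz"));f=lambda p:(np.array(p)+.5)/1.4-.5
F,J,B=[atz("wrist",f(p),.027,c) for p in((403.5,141),(402.5,190),(400.5,336))]
v=F-B;u=v/np.linalg.norm(v);print(F,J,B,"len",np.linalg.norm(v),np.linalg.norm(F-J),"ang",np.degrees(np.arctan2(v[1],v[0])))
m=(F+B)/2;print("mid",m,"from J",J-u*.036)
T=[atz("wrist",f(p),.022,c) for p in((316,108),(487,118),(463,369),(314,365))];print(np.round(T,4),np.mean(T,0))
w=T[0]+T[1]-T[2]-T[3];print("tray ang",np.degrees(np.arctan2(w[1],w[0])))
f2=lambda p:(np.array(p)+.5)/3.4-.5
print(tri([ray("wrist",f((400.5,336)),c),ray("top",f2((680,328))+[150,190]),ray("scene",f2((84,234))+[150,125])]))
go([m[0],m[1],.05],np.arctan2(v[1],v[0])-np.pi/2)
```

```text
[ 0.55826322 -0.27475916  0.027     ] [ 0.52616365 -0.27906162  0.027     ] [ 0.42331283 -0.29397387  0.027     ] len 0.13631144982934254 0.03238661879579181 ang 8.103506755205434
mid [ 0.49078802 -0.28436652  0.027     ] from J [ 0.49052311 -0.28413625  0.027     ]
[[ 0.5727 -0.2145  0.022 ]
 [ 0.5836 -0.3274  0.022 ]
 [ 0.4006 -0.3462  0.022 ]
 [ 0.3873 -0.2335  0.022 ]] [ 0.48603801 -0.28037654  0.022     ]
tray ang 5.854611129018248
(array([ 0.42539385, -0.29256108,  0.02683395]), [np.float64(0.002391033644145596), np.float64(0.002418725900387413), np.float64(0.0011364430244554511)])
d [0.0151 0.0099 0.153 ] rot [ 0.0004 -0.0018  0.0077] t 10.8
```

In the tool's units: 0.15 m is 150, 0.14 m is 140, 0.007 rad is 0.14.

```bash
echo '[{"tx": 8,"ty": 5,"tz": 50,"rz": 0.14},{"tx": 15,"ty": 10,"tz": 90,"ry": -0.04,"rz": 0.14},{"tx": 15,"ty": 10,"tz": 120,"ry": -0.04,"rz": 0.14},{"tx": 15,"ty": 10,"tz": 140,"ry": -0.04,"rz": 0.14},{"tx": 15,"ty": 10,"tz": 150,"ry": -0.04,"rz": 0.14}]' > mv.in && python3 drive.py mv.in
echo '[{},{}]' > mv.in && python3 drive.py mv.in
python3 - <<'E'
from h import *
print(grip()[2]);go([.4905,-.2843,.027],np.radians(-81.9))
E
```

```text
clock: 11.3
tcp_pos: [0.4891, -0.2847, 0.1047]
orientation: [-3.133, -0.221, 0.005]
contact_force: [0.2, -1.3, -0.4]
grip_width: 0.0451
gripper_force: 0.0
clock: 11.5
tcp_pos: [0.4898, -0.286, 0.1071]
orientation: [3.133, 0.219, -0.001]
contact_force: [0.4, 0.1, -0.2]
grip_width: 0.0452
gripper_force: 0.0
[ 0.48973794 -0.2860622   0.05307516]
d [ 0.001  -0.0016  0.0261] rot [ 0.0009  0.0006 -0.0019] t 11.5
```

```bash
echo '[{"tx": 1,"ty": -1.5,"tz": 10,"rx": 0.02,"ry": 0.02,"rz": -0.04},{"tx": 1,"ty": -1.5,"tz": 18,"rx": 0.02,"ry": 0.02,"rz": -0.04},{"tx": 1,"ty": -1.5,"tz": 23,"rx": 0.02,"ry": 0.02,"rz": -0.04},{"tx": 1,"ty": -1.5,"tz": 25,"rx": 0.02,"ry": 0.02,"rz": -0.04},{"tx": 1,"ty": -1.5,"tz": 25,"rx": 0.02,"ry": 0.02,"rz": -0.04}]' > mv.in && python3 drive.py mv.in
python3 - <<'E'
from h import *
print(grip()[2]);go([.4905,-.2843,.027],np.radians(-81.9))
E
```

```text
clock: 12.0
tcp_pos: [0.4892, -0.2845, 0.0805]
orientation: [-3.132, -0.221, 0.003]
contact_force: [-0.3, 0.3, -0.8]
grip_width: 0.0447
gripper_force: 0.0
[ 0.48910146 -0.28439843  0.0264654 ]
d [ 0.0013  0.     -0.0005] rot [-0.0015  0.0019 -0.0008] t 12.0
```

```bash
echo '[{},{},{},{},{}]' > mv.in && python3 drive.py mv.in 0.015 35
python3 - <<'E'
from h import *
print(grip()[2],grip()[1].as_matrix().round(4))
E
echo '[{"tz": -10},{"tz": -30},{"tz": -70},{"tz": -120},{"tz": -160}]' > mv.in && python3 drive.py mv.in
```

```text
clock: 12.5
tcp_pos: [0.4897, -0.2847, 0.0812]
orientation: [-3.133, -0.221, 0.001]
contact_force: [0.4, -0.3, 2.9]
grip_width: 0.0234
gripper_force: 35.5
[ 0.48966138 -0.28467467  0.02718429] [[ 9.901e-01  1.401e-01 -8.000e-04]
 [ 1.401e-01 -9.901e-01  5.000e-04]
 [-7.000e-04 -6.000e-04 -1.000e+00]]
clock: 13.0
tcp_pos: [0.4895, -0.2844, 0.2436]
orientation: [-3.133, -0.221, 0.001]
contact_force: [1.2, -1.1, -1.5]
grip_width: 0.0236
gripper_force: 35.0
```

```bash
cat > shine.py <<'E'
from h import *
T=np.array([.6132,.0292,.092]);az=np.radians(-26.0);pt=np.radians(12)
x=np.array([np.cos(pt)*np.cos(az),np.cos(pt)*np.sin(az),-np.sin(pt)]);y=np.array([np.cos(az-np.pi/2),np.sin(az-np.pi/2),0])
Rt=Ro.from_matrix(np.c_[x,y,np.cross(x,y)]);OFF=np.array([.071,0,.0662])
def sh(up=0,dist=.09):
    tc=T-dist*x-Rt.apply(OFF)+[0,0,up];o,R,g=grip()
    print("d",R.inv().apply(tc-o["tcp_pos"]).round(4),"rot",(R.inv()*Rt).as_rotvec().round(4),"tcp tgt",tc.round(3),"t",o["clock"])
    l=np.array(o["tcp_pos"])+R.apply(OFF);b=R.apply([1,0,0]);s=(T-l)@b;print("lens",l.round(4),"dist",np.linalg.norm(T-l).round(4),"miss",(l+s*b-T).round(4),"pitch",np.degrees(np.arcsin(-b[2])).round(2),"az",np.degrees(np.arctan2(b[1],b[0])).round(2))
E
python3 -c "
from shine import *
sh(.06)"
```

```text
d [ 0.0474 -0.3737 -0.0063] rot [ 0.0616 -0.2023  0.5925] tcp tgt [0.484 0.092 0.25 ] t 13.0
lens [ 0.5598 -0.2744  0.1773] dist 0.3198 miss [ 0.0412 -0.2902  0.0853] pitch 0.04 az 8.07
```

Careful with the scale: shifts go in mm and turns go in units of 0.05 rad. That gives: -0.23 m is -230, -0.18 m is -180, 0.05 rad is 1.

```bash
echo '[{"tx": 2,"ty": -30,"tz": -6},{"tx": 8,"ty": -80,"tz": -6,"rz": 2},{"tx": 16,"ty": -130,"tz": -6,"rx": 0.2,"ry": -0.8,"rz": 4.4},{"tx": 23,"ty": -180,"tz": -6,"rx": 0.6,"ry": -2,"rz": 7.2},{"tx": 30,"ty": -230,"tz": -6,"rx": 1,"ry": -3,"rz": 9.6}]' > mv.in && python3 drive.py mv.in
python3 -c "
from shine import *
sh(.06)"
```

```text
clock: 13.5
tcp_pos: [0.4865, -0.0525, 0.2478]
orientation: [-3.047, 0.531, 0.241]
contact_force: [1.0, -0.1, -2.6]
grip_width: 0.023
gripper_force: 34.9
d [-0.0509 -0.1353  0.0074] rot [ 0.0079 -0.049   0.1079] tcp tgt [0.484 0.092 0.25 ] t 13.5
lens [ 0.5428 -0.0719  0.1711] dist 0.1464 miss [-0.0292 -0.1158  0.0721] pitch 9.15 az -19.73
```

```bash
echo '[{"tx": -18,"ty": -45,"tz": 2,"rx": 0.04,"ry": -0.2,"rz": 0.6},{"tx": -36,"ty": -90,"tz": 4,"rx": 0.1,"ry": -0.6,"rz": 1.4},{"tx": -47,"ty": -125,"tz": 7,"rx": 0.16,"ry": -0.98,"rz": 2.16},{"tx": -51,"ty": -135,"tz": 7.4,"rx": 0.16,"ry": -0.98,"rz": 2.16},{"tx": -51,"ty": -135,"tz": 7.4,"rx": 0.16,"ry": -0.98,"rz": 2.16}]' > mv.in && python3 drive.py mv.in
echo '[{}]' > mv.in && python3 drive.py mv.in
python3 -c "
from shine import *
sh(0)"
```

```text
clock: 14.0
tcp_pos: [0.4833, 0.0915, 0.2498]
orientation: [-3.003, 0.678, 0.312]
contact_force: [-0.4, -0.5, -1.8]
grip_width: 0.0233
gripper_force: 35.0
clock: 14.1
tcp_pos: [0.4836, 0.0882, 0.2495]
orientation: [-3.002, 0.687, 0.312]
contact_force: [0.2, -1.3, -1.3]
grip_width: 0.023
gripper_force: 35.0
d [ 0.0109 -0.0037  0.0583] rot [ 0.0008 -0.0022  0.0041] tcp tgt [0.484 0.092 0.19 ] t 14.1
lens [0.5339 0.064  0.1701] dist 0.1166 miss [ 0.0095 -0.0081  0.0573] pitch 11.88 az -25.76
```

In the tool's units: 0.058 m is 58, 0.052 m is 52, 0.003 rad is 0.06.

```bash
echo '[{"tx": 3,"ty": -1,"tz": 20},{"tx": 8,"ty": -2,"tz": 40},{"tx": 10,"ty": -3,"tz": 52,"ry": -0.04,"rz": 0.06},{"tx": 11,"ty": -3,"tz": 58,"ry": -0.04,"rz": 0.06},{"tx": 11,"ty": -3,"tz": 58,"ry": -0.04,"rz": 0.06}]' > mv.in && python3 drive.py mv.in
echo '[{}]' > mv.in && python3 drive.py mv.in
python3 -c "
from shine import *
sh(0)"
```

```text
clock: 14.6
tcp_pos: [0.4838, 0.0921, 0.19]
orientation: [-3.0, 0.692, 0.317]
contact_force: [-0.7, 0.5, -1.7]
grip_width: 0.0232
gripper_force: 35.0
clock: 14.7
tcp_pos: [0.4844, 0.0927, 0.191]
orientation: [-2.999, 0.69, 0.314]
contact_force: [-0.1, 0.1, -2.0]
grip_width: 0.023
gripper_force: 35.0
d [0.     0.0006 0.0008] rot [-0.0007 -0.0005  0.0014] tcp tgt [0.484 0.092 0.19 ] t 14.7
lens [0.5346 0.0684 0.1116] dist 0.09 miss [0.0006 0.0007 0.0009] pitch 11.97 az -25.92
```

Aim is within about 1.3 mm. I'll hold for 1.5 s and check the picture.

```bash
for i in 1 2 3; do echo '[{},{},{},{},{}]' > mv.in && python3 drive.py mv.in | head -2; done
python3 - <<'E'
from shine import *
sh(0)
c=r.camera_info("wrist");im,d=r.grab_frame("wrist");np.savez("pics/w5c.npz",**c)
cv2.imwrite("pics/w5.png",cv2.resize(im,(784,588),interpolation=cv2.INTER_CUBIC))
print(proj("wrist",T,c)*1.4,proj("wrist",T-.09*x,c)*1.4)
E
```

```text
clock: 15.2
tcp_pos: [0.4841, 0.093, 0.1906]
clock: 15.7
tcp_pos: [0.484, 0.093, 0.1905]
clock: 16.2
tcp_pos: [0.4841, 0.093, 0.1905]
d [0.0004 0.0007 0.0002] rot [-0.0003  0.      0.0019] tcp tgt [0.484 0.092 0.19 ] t 16.2
lens [0.5342 0.0687 0.111 ] dist 0.0904 miss [0.0005 0.0009 0.0002] pitch 12.0 az -25.89
[387.83342876 -98.55690935] [387.4009499  176.11161668]
```

View pics/w5.png

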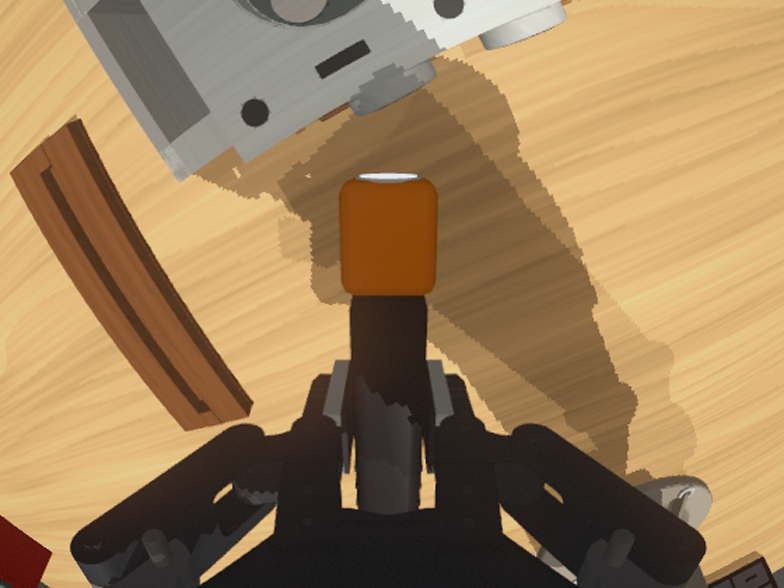

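The lens shows at (388,177), predicted (387.4,176), so the torch sits true in the hand and pointed at the middle. Now back: lift, then return to the tray.

In the tool's units: -0.0125 m is -12.5, -0.059 m is -59.

```bash
echo '[{"tx": -2,"tz": -10},{"tx": -5,"tz": -25},{"tx": -10,"tz": -48},{"tx": -12.5,"tz": -59},{"tx": -12.5,"tz": -59}]' > mv.in && python3 drive.py mv.in
cat > back.py <<'E'
from h import *
def bk(z,dx=0,dy=0):
    x=np.array([.9901,.1401,0]);x/=np.linalg.norm(x);zz=np.array([0,0,-1.]);Rt=Ro.from_matrix(np.c_[x,np.cross(zz,x),zz])
    o,R,g=grip();print("d",R.inv().apply(np.array([.4897+dx,-.2847+dy,z])-o["tcp_pos"]).round(4),"rot",(R.inv()*Rt).as_rotvec().round(4),o["tcp_pos"].round(4),"t",o["clock"])
E
python3 -c "
from back import *
bk(.2436)"
```

```text
clock: 16.75
tcp_pos: [0.485, 0.0933, 0.2527]
orientation: [-2.999, 0.689, 0.309]
contact_force: [-0.2, 0.1, -2.2]
grip_width: 0.0225
gripper_force: 35.0
d [ 0.1674  0.338  -0.0267] rot [-0.0638  0.1994 -0.5903] [0.485  0.0933 0.2527] t 16.75
```

```bash
echo '[{"tx": 13,"ty": 27,"tz": -2},{"tx": 35,"ty": 71,"tz": -5.6},{"tx": 57,"ty": 115,"tz": -9,"rx": -0.2,"ry": 1,"rz": -2.4},{"tx": 79,"ty": 160,"tz": -12.6,"rx": -0.6,"ry": 2,"rz": -5},{"tx": 101,"ty": 204,"tz": -16,"rx": -0.9,"ry": 2.8,"rz": -7.6}]' > mv.in && python3 drive.py mv.in
python3 -c "
from back import *
bk(.2436)"
```

```text
clock: 17.25
tcp_pos: [0.4862, -0.1368, 0.2446]
orientation: [-3.129, 0.099, 0.102]
contact_force: [1.2, -0.3, -1.8]
grip_width: 0.0233
gripper_force: 35.0
d [ 0.0129  0.1474 -0.001 ] rot [-0.0143  0.0646 -0.2037] [ 0.4862 -0.1368  0.2446] t 17.25
```

```bash
echo '[{"tx": 4,"ty": 45,"rx": -0.1,"ry": 0.4,"rz": -1.4},{"tx": 8,"ty": 90,"rx": -0.2,"ry": 1,"rz": -3},{"tx": 12,"ty": 125,"rx": -0.28,"ry": 1.3,"rz": -4.08},{"tx": 13,"ty": 147,"rx": -0.28,"ry": 1.3,"rz": -4.08},{"tx": 13,"ty": 147,"rx": -0.28,"ry": 1.3,"rz": -4.08}]' > mv.in && python3 drive.py mv.in
echo '[{}]' > mv.in && python3 drive.py mv.in
python3 -c "
from back import *
bk(.085)"
```

```text
clock: 17.75
tcp_pos: [0.4879, -0.2869, 0.242]
orientation: [-3.135, -0.201, 0.003]
contact_force: [-1.0, 0.2, -2.1]
grip_width: 0.0232
gripper_force: 35.0
clock: 17.85
tcp_pos: [0.489, -0.2826, 0.2422]
orientation: [-3.132, -0.21, 0.002]
contact_force: [-0.4, 1.6, -2.6]
grip_width: 0.0231
gripper_force: 35.0
d [0.0006 0.0026 0.1572] rot [-0.0025  0.0012 -0.007 ] [ 0.489  -0.2826  0.2422] t 17.85
```

In the tool's units: 0.148 m is 148, 0.135 m is 135, -0.006 rad is -0.12.

```bash
echo '[{"ty": 1,"tz": 40,"rz": -0.1},{"ty": 2,"tz": 80,"rx": -0.02,"ry": 0.02,"rz": -0.12},{"ty": 2,"tz": 115,"rx": -0.02,"ry": 0.02,"rz": -0.12},{"ty": 2,"tz": 135,"rx": -0.02,"ry": 0.02,"rz": -0.12},{"ty": 2,"tz": 148,"rx": -0.02,"ry": 0.02,"rz": -0.12}]' > mv.in && python3 drive.py mv.in
echo '[{},{}]' > mv.in && python3 drive.py mv.in
python3 -c "
from back import *
bk(.0812)"
```

```text
clock: 18.35
tcp_pos: [0.4893, -0.2823, 0.0931]
orientation: [-3.131, -0.224, 0.002]
contact_force: [0.3, 0.2, -1.6]
grip_width: 0.0232
gripper_force: 35.0
clock: 18.55
tcp_pos: [0.4905, -0.284, 0.0959]
orientation: [-3.134, -0.222, -0.003]
contact_force: [0.5, 0.5, -1.9]
grip_width: 0.023
gripper_force: 34.9
d [-0.001   0.0006  0.0147] rot [ 0.0001 -0.002   0.001 ] [ 0.4905 -0.284   0.0959] t 18.55
```

In the tool's units: 0.0125 m is 12.5, 0.012 m is 12, -0.002 rad is -0.04.

```bash
echo '[{"tz": 5,"ry": -0.04},{"tz": 9,"ry": -0.04},{"tz": 12,"ry": -0.04},{"tz": 12.5,"ry": -0.04},{"tz": 12.5,"ry": -0.04}]' > mv.in && python3 drive.py mv.in
echo '[{"tz": 1},{"tz": 1}]' > mv.in && python3 drive.py mv.in
python3 -c "
from back import *
bk(.0812)"
```

```text
clock: 19.05
tcp_pos: [0.4897, -0.2845, 0.0827]
orientation: [-3.134, -0.221, 0.002]
contact_force: [-0.2, 0.2, -1.4]
grip_width: 0.0232
gripper_force: 35.0
clock: 19.25
tcp_pos: [0.4898, -0.2845, 0.0818]
orientation: [3.134, 0.221, -0.001]
contact_force: [0.3, -0.6, -1.8]
grip_width: 0.0231
gripper_force: 35.0
d [-0.0002  0.0001  0.0006] rot [-0.      0.0008  0.    ] [ 0.4898 -0.2845  0.0818] t 19.25
```

```bash
echo '[{"tz": 0.7},{"tz": 0.7}]' > mv.in && python3 drive.py mv.in
echo '[{},{},{},{}]' > mv.in && python3 drive.py mv.in 0.04
echo '[{"tz": -20},{"tz": -60},{"tz": -110},{"tz": -160},{"tz": -200}]' > mv.in && python3 drive.py mv.in
echo '[{},{}]' > mv.in && python3 drive.py mv.in
python3 - <<'E'
from h import *
im,d=r.grab_frame("top");im2,_=r.grab_frame("scene");im3,_=r.grab_frame("wrist")
a=cv2.resize(im[130:310,60:440],(798,378),interpolation=cv2.INTER_CUBIC);b=cv2.resize(im2[125:275,150:380],(337,220),interpolation=cv2.INTER_CUBIC);w=cv2.resize(im3,(293,220))
can=np.zeros((598,798,3),np.uint8);can[:378]=a;can[378:,:337]=b;can[378:,345:638]=w;cv2.imwrite("pics/end.png",can)
E
```

```text
clock: 19.45
tcp_pos: [0.4899, -0.2846, 0.0812]
orientation: [3.134, 0.221, -0.001]
contact_force: [0.4, -0.2, 0.4]
grip_width: 0.0228
gripper_force: 35.1
clock: 19.85
tcp_pos: [0.4899, -0.2846, 0.0811]
orientation: [3.134, 0.221, -0.001]
contact_force: [-0.9, -0.2, 0.4]
grip_width: 0.04
gripper_force: 0.0
clock: 20.35
tcp_pos: [0.4903, -0.2845, 0.2842]
orientation: [3.133, 0.221, 0.002]
contact_force: [0.4, -0.0, 0.6]
grip_width: 0.0403
gripper_force: 0.0
clock: 20.55
tcp_pos: [0.4902, -0.2847, 0.282]
orientation: [3.132, 0.22, 0.001]
contact_force: [-0.4, 0.6, -0.6]
grip_width: 0.0399
gripper_force: 0.0
```

View pics/end.png

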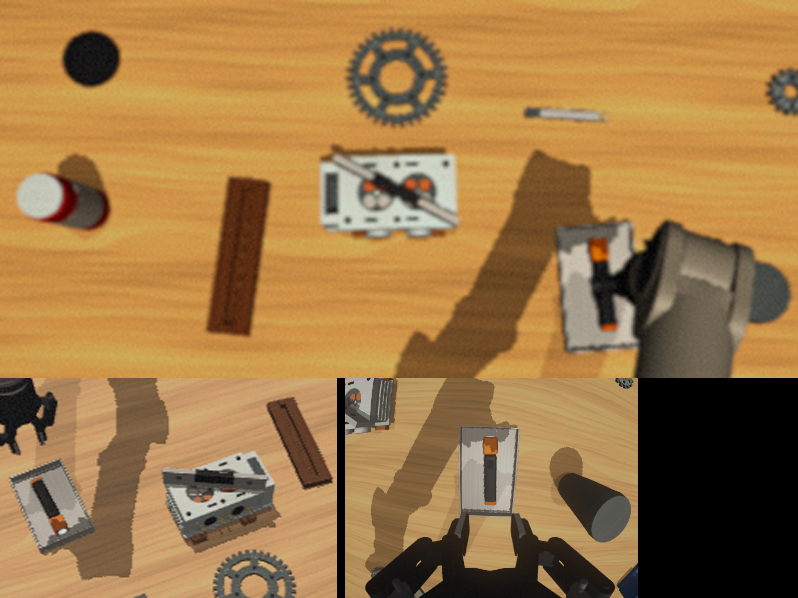

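The straightedge stands on the b–d diagonal, from (335,152) to (457,220) in the top part. The torch lies flat in the tray at (602,285), and the other things are where they were. Handing in.

```bash
python3 -c "
from bench import r
print(r.hand_in())"
```

```text
the job is handed in; nothing more can be done
None
```

I handed the job in at about 21 s of the 58 s allowed. The straightedge is standing flush on the head from corner b to corner d, and the torch shone square on to its middle from 90 mm for over a second. The torch is lying flat back in its tray, and nothing else on the bench was disturbed; the hand-in gave no verdict.

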